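# Clear the cartons and hold the stock pen's sticking gate ajar

## Robot

A 6-joint arm with a two-finger parallel gripper is mounted at the origin on the work surface. World frame = base frame: x ahead of the robot, y to its left, z up, the work surface at z = 0. Lengths are in m, angles in rad, forces in N, time in s.
With the tool pointing down it reaches from about 0.35 to 0.875 m from the base axis. Payload 4.2 kg.
Tool frame: the origin (TCP) lies at the very end of the fingers, on their centre line; the grasp point (between the pads) lies 19 mm behind it; z points along the fingers, y is the line along which they close (so a half turn about z gives the same grasp; the last joint's range is limited). The gripper opens to 87 mm and grips with 3 to 60 N. Pads are 19 mm wide; open, the fingers measure 117 mm over their backs; the gripper's body (75 mm by 190 mm) begins 51 mm behind the grasp point.
Start: joints at [1.478, 0.385, 0.008, 0, -1.194, -0.259], TCP at [0.215, 0.587, 0.223] pointing down, gripper open.
Joint ranges: [-3.14, 3.14], [-1.21, 2.06], [-1.07, 1.41], [-3.16, 2.05], [-2.99, -0.16], [-3.1, 3.1]. Speed limits (rad/s): [2.79, 2.79, 3.14, 3.14, 3.14, 3.14].

## Interface

Orientations are given as a unit quaternion [w, x, y, z].
In Python, from station import ctrl gives the robot as it stands.
- The arm moves only by the tool jog_arm, never from a script. Its argument "series" is a list of rows, each a list of 5 numbers: the shift along the tool's x, y, z in mm, then the turn about the tool's z in degrees, then the finger opening in mm, from 0 to 87. In form: [[dx, dy, dz, spin, claw], ...]. A call has 1 to 12 rows; each row is the pose to reach, as a shift and turn from the pose commanded when the call began, along the tool's axes at that moment; what a row does not reach only later rows make up. A row lasts 1/10 s, in which the tool goes at most 50 mm and 8.59 degrees, less where a joint would pass 70% of its speed; a pose out of reach is approached as far as the arm can. A call with a gripper value outside its range is refused whole. The fingers move at their own pace and stop on an object; the grip force is fixed at half the most. Time passes only in rows, so rows that repeat a pose let the fingers close. It gives the time, the measured TCP pose, the force, the opening and the grip force at its end, in the units of the state.
- ctrl.get_obs(): the state, without advancing time (a new reading comes with each control period).
- ctrl.capture(name): name is "scene" or "side" or "wrist"; returns a dict with "frame" (400x640x3 uint8, red, green, blue), "mtx" (3x3 intrinsics, pixels), "camera_from_world" (4x4, takes a point from world to camera coordinates); the wrist camera has in their place "tool_from_camera" (4x4, takes a point from camera to tool coordinates, whose origin is the TCP and whose axes are the flange's). Camera axes: x right, y up, looking along -z (the intrinsics and any distortion apply to the point x, -y, -z); pixel columns grow to the right and rows downward; lengths in m; the calibration is good to about 2 mm. A picture is of the moment at which its call begins: read the wrist's pose just before it. There is no depth.
- ctrl.sign_off(): hands the job in; it is judged then, once.
The state is a dict: "time_s": time; "joints": joint angles; "joint_velocities": joint speeds; "tau": joint torques, N m; "tool_pos": TCP position; "tcp_rot": TCP orientation; "ft_force": force on the tool from outside, world axes, zero at the start; "moment": the same for the moment, N m; "gripper_width": opening from 0.0 (shut) to 1.0 (fully open); "gripper_force": force on a finger pad.
Only numpy, scipy, OpenCV 4.12 (cv2) and the standard library are available. Lean on these libraries where they do the work, as an engineer would, in place of code of your own. Each camera call takes 0.05 s, during which the arm holds its last target. There are 200 camera calls.

## Task

Clear the way of the stock pen's gate: stack the blue and the green screw carton, in either order and each squarely, onto the red carton where it stands, so that they make one column of three. Then undo the gate's sagging bolt by its red handle, lifting it over the bent lip of the keeper while you draw it back, and pull the sprung gate open towards you by that handle to about 30 degrees. Finish still gripping the handle, holding the gate there, and leave the other things on the bench alone.

Things in the scene. Friction and masses are not known exactly. Their poses are not given: they have to be found in the camera images.
- carton_blue_mid (a point): closed cardboard carton of screws, 84 (own x) x 56 (own y) x 42 mm high, standing flat, blue label, about 0.25 kg; the point is its centre, axes those of the carton
- carton_green_mid (a point): closed cardboard carton of screws, 84 (own x) x 56 (own y) x 42 mm high, standing flat, green label, about 0.25 kg; the point is its centre, axes those of the carton
- carton_base_mid (a point): closed cardboard carton of screws, 84 (own x) x 56 (own y) x 42 mm high, standing flat, red label, about 0.8 kg: the foot of the column, left or right of the gate; the point is its centre, axes those of the carton
- carton_blue: the same blue carton, origin at the centre of its underside
- carton_green: the same green carton, origin at the centre of its underside
- carton_base: the same red carton, origin at the centre of its underside
- gate_hinge (a point): the upright axis on which the gate turns, at bench level, under the middle of the gate's 22 mm thickness. Axes fixed to the pen (they do not turn with the gate): x points square through the shut gate into the pen, away from the robot side; y points along the shut gate from its free edge towards the hinge and beyond; z up. The timber gate is 256 mm wide, runs from the hinge to -y, 10 to 180 mm high; the posts beside it are 200 mm high
- bolt_grip (a point): point to grip on the bolt's upright red handle, a round bar 16 mm thick with its top 19 mm above and its lower end 53 mm below this point; it stands 36 mm clear in front (pen's -x) of the gate's face, 17 mm above the gate's top edge, shut at 55 mm to -x and 200 mm to -y of the hinge axis. It moves with the bolt and the gate; its x and y axes are the pen's turned with the gate
- bolt_handle: the same red handle with the short bar that joins it to the bolt; origin on the bolt's axis, 150 mm above the bench when it sags; the grip point is 34 mm to -x and 47 mm above it
- bolt (a joint): how far the bolt is drawn back (m), along the pen's +y (towards the hinge): about 0 shot, 0.045 the stop; its downturned nose meets the keeper's lip near 0.007 unless lifted, and is clear of the keeper from 0.025. Some 1.5 N of friction
- bolt_lift (a joint): how far the bolt is lifted straight up in its worn barrels (m): 0 sagging, 0.016 the upper stop; its nose passes over the lip from 0.0085 up, and it falls back when let go (about 3 N to lift)
- gate (a joint): angle of the gate (rad): 0 shut, grows as the free edge swings to the pen's -x, towards the robot side (clockwise from above); a spring pulls it shut, 0.3 N m when shut and 0.8 N m more per rad; it can only open when the bolt is clear of the keeper
- keeper_lip (a point): middle of the top edge of the bent brass lip, which stands up across the bolt's path on the post at the gate's free edge, behind it the bolt's nose hangs
- glue_mid (a point): glue bottle, white, 54 mm thick, 150 mm high, upright, left or right of the gate (the other side from the red carton); its middle
- tape_mid (a point): black tape measure, 60 x 36 x 58 mm; its middle
- wax_tin_mid (a point): round wax tin, 72 mm wide, 50 mm high; its middle
- mallet_mid (a point): wooden mallet lying down, 280 mm long, head 70 x 120 x 70 mm at its +x end; a point on its handle, 35 mm up
- halflap_mid (a point): stepped pine offcut, 130 x 45 x 44 mm; 11 mm above the middle of its underside
- pencil_mid (a point): red carpenter's pencil, 180 mm long, 8 mm high; its middle

How it is judged:
By the outcome, as a careful person would: the job done as asked, in the order asked, and still so for the second after the job is handed in, while the arm keeps its last pose, push and grip.
It also fails if it takes over 64 s, if anything falls off the work surface, if the arm or the gripper's body presses on something with over 40 N, if the wrist force passes 120 N, or if a joint passes its speed limit or range.

## Working session

There is one attempt and no reset: what is moved stays moved. The work goes in short steps, Python scripts to look and compute and a tool call to move; the robot and the scene stay as the last step left them, time stands still between calls to the robot, and variables do not carry over. Pictures are saved under pics/ and viewed, at most 10 in all, crops included, and the job is handed in when it is done.

Besides the shell and the picture viewer there is one more tool, called after "Request:" as a command line: name --pt "numbers of a row" for each row, then --argument value for the rest. jog_arm: Moves the arm, as the interface text tells. Its arguments: {"type":"object","properties":{"series":{"type":"array","items":{"type":"array","items":{"type":"number"}}}},"required":["series"]}

```bash
mkdir -p pics; ls; cat > h.py <<'E'
import numpy as np, cv2
from station import ctrl
E
python3 - <<'E'
from h import *
for n in ("scene","side"):
    c=ctrl.capture(n); cv2.imwrite(f"pics/{n}0.png",c["frame"][:,:,::-1])
    print(n,c.keys(),c["mtx"].tolist(),np.round(c["camera_from_world"],4).tolist())
o=ctrl.get_obs(); print(o)
E
```

```text
pics
scene dict_keys(['frame', 'mtx', 'camera_from_world']) [[418.70626998844494, 0.0, 318.32135514430564], [0.0, 418.70626998844494, 200.98942856077466], [0.0, 0.0, 1.0]] [[0.7711, 0.6366, 0.0138, -0.3611], [-0.5193, 0.6162, 0.5921, 0.2377], [0.3685, -0.4637, 0.8057, -1.5713], [0.0, 0.0, 0.0, 1.0]]
side dict_keys(['frame', 'mtx', 'camera_from_world']) [[430.9292917749115, 0.0, 322.96273790101867], [0.0, 430.9292917749115, 196.6272612095845], [0.0, 0.0, 1.0]] [[-0.9405, -0.3394, 0.0155, 0.4771], [0.2408, -0.6338, 0.7351, -0.2552], [-0.2397, 0.6951, 0.6778, -1.3596], [0.0, 0.0, 0.0, 1.0]]
{'time_s': 0.1, 'joints': array([ 1.47762644e+00,  3.85477560e-01,  6.76895673e-03, -4.14790367e-04,
       -1.19402504e+00, -2.58589939e-01]), 'joint_velocities': array([-0.00153033, -0.00128546,  0.00351783,  0.00241944,  0.00051318,
        0.00032545]), 'tau': array([-3.54167632e-04, -3.91689169e+01,  1.87934214e+01,  4.23188120e+00,
        1.34739513e-02, -6.81315441e-05]), 'tool_pos': array([0.21515431, 0.58622325, 0.2215758 ]), 'tcp_rot': array([ 9.81270869e-04,  9.84559091e-01, -1.75049767e-01, -1.12088679e-04]), 'ft_force': array([0.74630071, 0.03419872, 0.87491342]), 'moment': array([ 0.00670642, -0.0060282 ,  0.06197799]), 'gripper_force': 0.0, 'gripper_width': 1.000436595599319}
```

View pics/scene0.png

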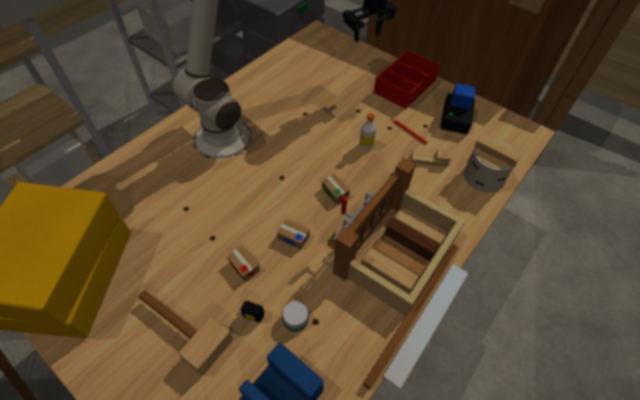

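View pics/side0.png

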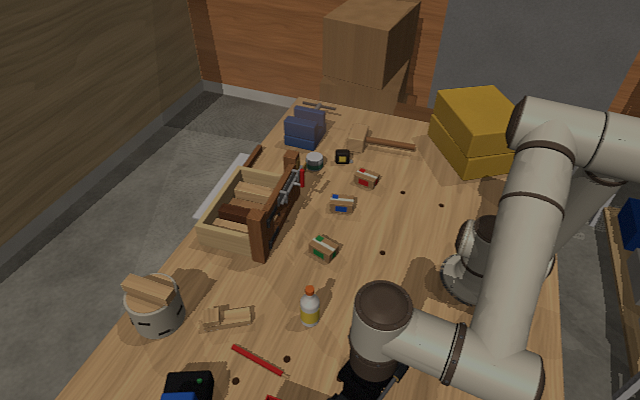

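The scene view shows the red carton near (243,262), blue (293,234), green (336,188) and the red handle near (344,204). In the side view they are at (366,178), (342,204), (323,248) and (302,176).

```bash
cat > h.py <<'E'
import numpy as np, cv2
from scipy.spatial.transform import Rotation as R
from station import ctrl
def cam(n):
    """frame, K, world_from_camera"""
    o=ctrl.get_obs(); c=ctrl.capture(n)
    if n=="wrist":
        T=np.eye(4); T[:3,:3]=R.from_quat(o["tcp_rot"],scalar_first=True).as_matrix(); T[:3,3]=o["tool_pos"]
        return c["frame"],c["mtx"],T@c["tool_from_camera"]
    return c["frame"],c["mtx"],np.linalg.inv(c["camera_from_world"])
def ray(p,K,T):
    d=np.linalg.inv(K)@[p[0],p[1],1]; return T[:3,3],T[:3,:3]@[d[0],-d[1],-d[2]]
def onz(p,K,T,z):
    o,d=ray(p,K,T); return o+d*(z-o[2])/d[2]
def tri(p,q):
    """p,q = (pixel,K,T)"""
    (a,u),(b,v)=ray(*p),ray(*q); s=np.linalg.lstsq(np.c_[u,-v],b-a,rcond=None)[0]
    return (a+u*s[0]+b+v*s[1])/2,np.linalg.norm(a+u*s[0]-b-v*s[1])
def proj(P,K,T):
    c=np.linalg.inv(T)@np.r_[P,1]; q=K@[c[0],-c[1],-c[2]]; return q[:2]/q[2]
def tool(P):
    """world point -> mm in tool frame"""
    o=ctrl.get_obs(); return 1000*R.from_quat(o["tcp_rot"],scalar_first=True).inv().apply(np.array(P)-o["tool_pos"])
E
python3 - <<'E'
from h import *
S=cam("scene"); D=cam("side")
pts=dict(red=((243,262),(366,178)),blue=((293,234),(342,204)),green=((336,188),(323,248)),handle=((344,203),(302,176)))
for k,(p,q) in pts.items():
    t,e=tri((p,*S[1:]),(q,*D[1:])); print(k,t.round(3),e.round(4),onz(p,*S[1:],.042).round(3))
for k,p in dict(postA=(409,163),postB=(345,240)).items(): print(k,onz(p,*S[1:],.2).round(3))
for k,p in dict(postA=(254,208),postB=(292,155)).items(): print(k,onz(p,*D[1:],.2).round(3))
a=cv2.resize(S[0][150:290,210:430],None,fx=3.6,fy=3.6,interpolation=2)
b=cv2.resize(D[0][140:280,190:410],None,fx=3.6,fy=3.6,interpolation=2)
cv2.imwrite("pics/c1.png",cv2.resize(np.vstack([a,b]),(630,800//1))[:, :, ::-1][:600] if 0 else np.clip(np.hstack([cv2.resize(a,(400,254)),cv2.resize(b,(400,254))])*1.4,0,255).astype(np.uint8)[:,:,::-1])
cv2.imwrite("pics/c1.png",np.clip(a*1.5,0,255).astype(np.uint8)[:,:,::-1])
E
```

```text
red [ 0.446 -0.323  0.021] 0.0006 [ 0.456 -0.33   0.042]
blue [ 0.491 -0.154  0.016] 0.0031 [ 0.504 -0.165  0.042]
green [0.483 0.072 0.022] 0.0034 [0.494 0.06  0.042]
handle [ 0.608 -0.062  0.187] 0.0024 [0.551 0.028 0.042]
postA [0.672 0.171 0.2  ]
postB [ 0.688 -0.162  0.2  ]
postA [0.679 0.141 0.2  ]
postB [ 0.675 -0.14   0.2  ]
```

View pics/c1.png

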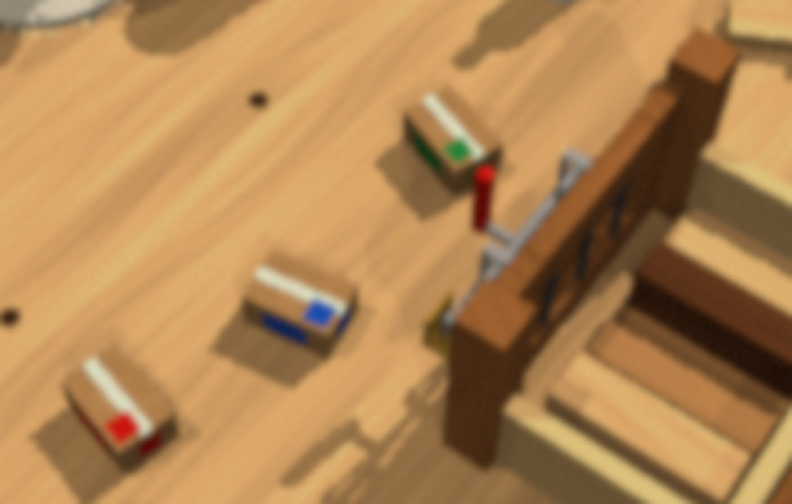

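The crop shows the cartons with a white tape strip along the long axis and a coloured square at one end. The bolt runs to the brass keeper at about (440,320), on the -y post. The hinge is therefore the +y post.

```bash
python3 - <<'E'
from h import *
S=cam("scene"); f=lambda p:(p[0]/3.6+210,p[1]/3.6+150)
for k,(a,b) in dict(red=((90,362),(145,432)),blue=((258,272),(342,308)),green=((428,98),(475,158))).items():
    A,B=[onz(f(p),*S[1:],.042) for p in(a,b)]; d=B-A; print(k,A.round(3),B.round(3),np.linalg.norm(d).round(3),np.degrees(np.arctan2(d[1],d[0])).round(1))
o=ctrl.get_obs(); M=R.from_quat(o["tcp_rot"],scalar_first=True).as_matrix(); print(M.round(3)); print(tool([.46,.06,.2]))
c=ctrl.capture("wrist"); print(c["tool_from_camera"].round(3).tolist(),c["mtx"].round(1).tolist())
E
```

```text
red [ 0.41  -0.318  0.042] [ 0.49  -0.334  0.042] 0.081 -11.5
blue [ 0.457 -0.164  0.042] [ 0.535 -0.146  0.042] 0.081 13.5
green [0.447 0.081 0.042] [0.524 0.053 0.042] 0.082 -19.7
[[ 0.939 -0.345 -0.   ]
 [-0.345 -0.939 -0.001]
 [ 0.     0.001 -1.   ]]
[411.19740195 409.83541004  22.50356231]
[[0.001, 0.968, 0.25, 0.068], [1.0, -0.0, -0.002, 0.001], [-0.002, 0.25, -0.968, -0.161], [0.0, 0.0, 0.0, 1.0]] [[336.2, 0.0, 323.4], [0.0, 336.2, 201.7], [0.0, 0.0, 1.0]]
```

```bash
python3 - <<'E'
from h import *
print(tool([.485,.067,.20]))
E
```

```text
[432.23680388 394.73952316  22.49947421]
```

Request:
jog_arm --pt "432 395 0 0 87" --pt "432 395 0 0 87" --pt "432 395 0 0 87" --pt "432 395 0 0 87" --pt "432 395 0 0 87" --pt "432 395 0 0 87" --pt "432 395 0 0 87" --pt "432 395 0 0 87" --pt "432 395 0 0 87" --pt "432 395 22 0 87" --pt "432 395 22 0 87" --pt "432 395 22 0 87"

```text
time_s: 1.5
tool_pos: [0.4853, 0.0646, 0.2003]
tcp_rot: [-0.0, 0.984, -0.176, 0.0]
ft_force: [0.4, 1.3, -0.1]
gripper_width: 1.004
gripper_force: 0.0
```

```bash
python3 - <<'E'
from h import *
F,K,T=cam("wrist"); cv2.imwrite("pics/w1.png",F[:,:,::-1]); print(ctrl.get_obs()["tool_pos"])
for P in ([.485,.067,.042],[.495,-.155,.042]): print(proj(P,K,T))
E
```

```text
[0.48619773 0.06164522 0.19918056]
[319.9235824  188.27584852]
[545.06488448  95.54981398]
```

View pics/w1.png

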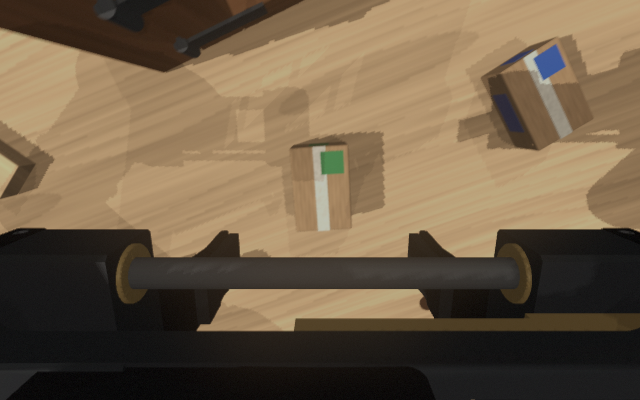

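The wrist view shows the green top face with tape from (318,147) to (323,230). The blue carton is at upper right, tape from about (528,57) to (563,137).

```bash
cat >> h.py <<'E'
def tape(F,K,T,z,near,r=.06):
    """centre and yaw of the white tape strip on a top face at height z near the world xy"""
    h=cv2.cvtColor(F,cv2.COLOR_RGB2HSV); m=((h[:,:,1]<45)&(h[:,:,2]>110)).astype(np.uint8)
    n,l,s,c=cv2.connectedComponentsWithStats(m); best=None
    for i in range(1,n):
        if s[i,4]<60: continue
        P=onz(c[i],K,T,z)
        if np.hypot(*(P[:2]-near))<r and (best is None or s[i,4]>s[best,4]): best=i
    if best is None: return None
    ys,xs=np.nonzero(l==best); W=np.array([onz(p,K,T,z)[:2] for p in zip(xs,ys)]).astype(np.float32)
    (c,wh,a)=cv2.minAreaRect(W*1000); B=cv2.boxPoints((c,wh,a))
    e=B[1]-B[0] if np.hypot(*(B[1]-B[0]))>np.hypot(*(B[2]-B[1])) else B[2]-B[1]
    y=np.degrees(np.arctan2(e[1],e[0])); y=(y+90)%180-90
    return np.round(c,1),np.round(wh,1),round(float(y),1)
def yaw():
    M=R.from_quat(ctrl.get_obs()["tcp_rot"],scalar_first=True).as_matrix(); return np.degrees(np.arctan2(M[1,0],M[0,0]))
E
python3 - <<'E'
from h import *
F,K,T=cam("wrist"); o=ctrl.get_obs(); print(o["tool_pos"],o["joint_velocities"].round(3),yaw())
for nm,near in dict(green=(.485,.067),blue=(.495,-.155)).items(): print(nm,tape(F,K,T,.042,near))
print([onz(p,K,T,.042).round(4) for p in((318,147),(323,230))])
E
```

```text
[0.48535126 0.06355876 0.19945653] [ 0.07  -0.025 -0.001 -0.009 -0.007 -0.046] -20.499283053284064
green (array([483.1,  67.3]), array([11.6, 83.4]), -16.6)
blue (array([ 493.8, -157. ]), array([83.5, 12. ]), 12.9)
[array([0.5235, 0.0514, 0.042 ]), array([0.4448, 0.0758, 0.042 ])]
```

Request:
jog_arm --pt "-1 0 50 -4 87" --pt "-1 0 100 -4 87" --pt "-1 0 150 -4 87" --pt "-1 0 175 -4 87" --pt "-1 0 188 -4 87" --pt "-1 0 188 -4 87" --pt "-1 0 188 -4 87" --pt "-1 0 188 -4 40" --pt "-1 0 188 -4 40" --pt "-1 0 188 -4 40" --pt "-1 0 188 -4 40" --pt "-1 0 188 -4 40"

```text
time_s: 2.8
tool_pos: [0.4842, 0.0676, 0.0129]
tcp_rot: [-0.0, 0.99, -0.141, 0.001]
ft_force: [-0.6, 0.6, 3.2]
gripper_width: 0.642
gripper_force: 30.0
```

```bash
python3 - <<'E'
from h import *
for n in("scene","side"):
    C=cam(n)
    for nm,near in dict(red=(.450,-.326),blue=(.494,-.157)).items(): print(n,nm,tape(*C,.042,near))
print(tool([.45,-.326,.2]),tool([.39,-.310,.2]),yaw())
E
```

```text
scene red None
scene blue None
side red None
side blue None
[  76.778379    387.45705763 -187.26998876] [  14.69565204  388.773554   -187.31300125] -16.146245759099124
```

Request:
jog_arm --pt "0 0 -50 0 40" --pt "0 0 -100 0 40" --pt "0 0 -150 0 40" --pt "15 50 -187 -4 40" --pt "15 100 -187 -4 40" --pt "15 150 -187 -4 40" --pt "15 200 -187 -4 40" --pt "15 250 -187 -4 40" --pt "15 300 -187 -4 40" --pt "15 350 -187 -4 40" --pt "15 388 -187 -4 40" --pt "15 388 -187 -4 40"

```text
time_s: 4.1
tool_pos: [0.3874, -0.3135, 0.1981]
tcp_rot: [-0.0, 0.994, -0.11, -0.002]
ft_force: [0.7, -0.1, -3.6]
gripper_width: 0.641
gripper_force: 30.0
```

Request:
jog_arm --pt "0 0 0 0 40" --pt "0 0 0 0 40" --pt "0 0 0 0 40"

```text
time_s: 4.4
tool_pos: [0.3905, -0.3083, 0.1993]
tcp_rot: [-0.0, 0.994, -0.105, -0.0]
ft_force: [0.7, -0.3, -3.2]
gripper_width: 0.642
gripper_force: 30.0
```

```bash
python3 - <<'E'
from h import *
F,K,T=cam("wrist"); cv2.imwrite("pics/w2.png",F[:,:,::-1]); o=ctrl.get_obs(); print(o["tool_pos"],yaw(),o["gripper_width"])
print("red",tape(F,K,T,.042,(.45,-.326)),"blue",tape(F,K,T,.042,(.494,-.157)))
print("held",tape(F,K,T,o["tool_pos"][2]+.03,o["tool_pos"][:2]))
print(proj([.45,-.326,.042],K,T))
E
```

```text
[ 0.39065265 -0.30824559  0.1994341 ] -12.027655757533642 0.6378241097749319
red (array([ 447.6, -327.6]), array([11.7, 83.1]), -10.1) blue (array([ 493.2, -157.5]), array([83.8, 11.8]), 12.3)
held (array([ 415.4, -314.6]), array([11.4, 30.9]), -12.3)
[327.55391674 121.30390982]
```

View pics/w2.png

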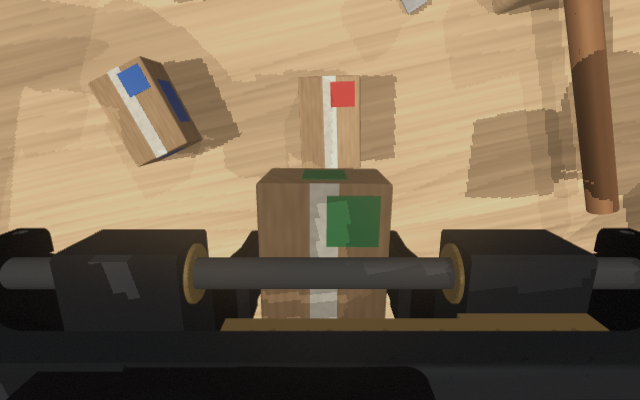

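The red tape runs from (330,77) to (333,168), and the held green carton sits square in the pads. The red carton is at (447.6,-327.6) with yaw -10.1°.

```bash
python3 - <<'E'
from h import *
print(tool([.4485,-.3277,.056]))
E
```

```text
[ 60.67376953   7.01322276 143.41422415]
```

Request:
jog_arm --pt "45 5 0 -2 40" --pt "60 7 30 -2 40" --pt "60 7 80 -2 40" --pt "60 7 115 -2 40" --pt "60 7 130 -2 40" --pt "60 7 130 -2 40" --pt "60 7 137 -2 40" --pt "60 7 141 -2 40" --pt "60 7 143 -2 40" --pt "60 7 144 -2 40" --pt "60 7 144 -2 40"

```text
time_s: 5.55
tool_pos: [0.4476, -0.3291, 0.056]
tcp_rot: [0.0, 0.996, -0.089, 0.0]
ft_force: [-0.4, -0.6, -3.3]
gripper_width: 0.641
gripper_force: 30.0
```

Request:
jog_arm --pt "1 -1 1 0 40" --pt "1 -1 2 0 40" --pt "1 -1 2 0 40" --pt "1 -1 2 0 40"

```text
time_s: 5.95
tool_pos: [0.4489, -0.3283, 0.055]
tcp_rot: [0.0, 0.996, -0.088, 0.001]
ft_force: [-1.9, 2.2, 5.7]
gripper_width: 0.641
gripper_force: 30.0
```

Request:
jog_arm --pt "0 0 -1 0 60" --pt "0 0 -1 0 87" --pt "0 0 -1 0 87" --pt "0 0 -1 0 87" --pt "0 0 -30 0 87" --pt "0 0 -80 0 87" --pt "0 0 -130 0 87" --pt "-20 0 -165 0 87" --pt "-40 0 -165 0 87" --pt "-40 0 -165 0 87" --pt "-40 0 -165 0 87" --pt "-40 0 -165 0 87"

```text
time_s: 7.15
tool_pos: [0.4095, -0.3211, 0.2177]
tcp_rot: [-0.0, 0.996, -0.088, -0.001]
ft_force: [0.9, -0.4, 0.2]
gripper_width: 0.998
gripper_force: 0.0
```

```bash
python3 - <<'E'
from h import *
F,K,T=cam("wrist"); o=ctrl.get_obs(); print(o["tool_pos"],yaw(),o["joint_velocities"].round(3))
print("green on red",tape(F,K,T,.084,(.448,-.327)),"blue",tape(F,K,T,.042,(.494,-.157)))
print(tool([.4935,-.1572,.2]))
E
```

```text
[ 0.40959278 -0.32110573  0.21758882] -10.145234515488749 [ 0.001  0.003  0.002 -0.001 -0.002  0.001]
green on red (array([ 447.7, -329.3]), array([11.6, 82.9]), -10.4) blue (array([ 493.3, -157.8]), array([83.7, 12.9]), 12.7)
[  53.75231696 -176.11878184   17.54250992]
```

Request:
jog_arm --pt "15 -50 0 -8 87" --pt "30 -100 0 -16 87" --pt "54 -150 0 -23 87" --pt "54 -176 20 -23 87" --pt "54 -176 60 -23 87" --pt "54 -176 110 -23 87" --pt "54 -176 160 -23 87" --pt "54 -176 190 -23 87" --pt "54 -176 205 -23 87" --pt "54 -176 205 -23 87" --pt "54 -176 205 -23 87" --pt "54 -176 205 -23 87"

```text
time_s: 8.4
tool_pos: [0.4946, -0.1574, 0.0145]
tcp_rot: [0.0, 0.994, 0.112, 0.001]
ft_force: [0.4, -0.8, -0.1]
gripper_width: 0.999
gripper_force: 0.0
```

Request:
jog_arm --pt "0 0 0 0 40" --pt "0 0 0 0 40" --pt "0 0 0 0 40" --pt "0 0 0 0 40" --pt "0 0 0 0 40"

```text
time_s: 8.9
tool_pos: [0.4934, -0.1572, 0.0138]
tcp_rot: [-0.0, 0.994, 0.112, 0.0]
ft_force: [-0.5, 0.1, 0.7]
gripper_width: 0.642
gripper_force: 30.0
```

```bash
python3 - <<'E'
from h import *
o=ctrl.get_obs(); print(o["tool_pos"],yaw(),o["gripper_width"]); print(tool([.39,-.3175,.22]), tool([.4475,-.3283,.22]))
E
```

```text
[ 0.49337735 -0.15717161  0.01379331] 12.830980651319774 0.6418551799234785
[-136.35848909  133.316752   -206.26747978] [ -82.69271675  156.61642691 -206.26212452]
```

Request:
jog_arm --pt "0 0 -50 0 40" --pt "0 0 -100 0 40" --pt "0 0 -150 0 40" --pt "0 0 -190 0 40" --pt "-40 50 -190 8 40" --pt "-75 100 -190 16 40" --pt "-83 140 -190 23 40" --pt "-83 157 -190 23 40" --pt "-83 157 -160 23 40" --pt "-83 157 -120 23 40" --pt "-83 157 -95 23 40" --pt "-83 157 -95 23 40"

```text
time_s: 10.1
tool_pos: [0.4433, -0.3271, 0.1035]
tcp_rot: [-0.002, 0.996, -0.089, -0.006]
ft_force: [-0.1, 0.7, -4.2]
gripper_width: 0.639
gripper_force: 30.0
```

Request:
jog_arm --pt "0 0 0 0 40" --pt "0 0 0 0 40" --pt "0 0 0 0 40"

```text
time_s: 10.4
tool_pos: [0.4485, -0.3292, 0.1104]
tcp_rot: [0.001, 0.996, -0.088, 0.002]
ft_force: [-0.5, 1.4, -3.1]
gripper_width: 0.637
gripper_force: 30.0
```

```bash
python3 - <<'E'
from h import *
o=ctrl.get_obs(); print(o["tool_pos"],yaw(),o["gripper_width"]); print(tool([.4475,-.3283,.098]))
E
```

```text
[ 0.44854982 -0.32922626  0.11037477] -10.13622786272886 0.6368431453767501
[-1.24075856 -0.73663138 12.36984127]
```

Request:
jog_arm --pt "-1 -1 5 0 40" --pt "-1 -1 8 0 40" --pt "-1 -1 10 0 40" --pt "-1 -1 11 0 40" --pt "-1 -1 12 0 40" --pt "-1 -1 12 0 40"

```text
time_s: 11.0
tool_pos: [0.4464, -0.3276, 0.0978]
tcp_rot: [0.0, 0.996, -0.088, -0.0]
ft_force: [-2.1, 3.2, 4.3]
gripper_width: 0.642
gripper_force: 30.0
```

In contact. Release, back off and look.

Request:
jog_arm --pt "0 0 -1 0 60" --pt "0 0 -1 0 87" --pt "0 0 -1 0 87" --pt "0 0 -1 0 87" --pt "0 0 -30 0 87" --pt "0 0 -80 0 87" --pt "0 0 -130 0 87" --pt "-20 0 -155 0 87" --pt "-40 0 -155 0 87" --pt "-40 0 -155 0 87" --pt "-40 0 -155 0 87" --pt "-40 0 -155 0 87"

```text
time_s: 12.2
tool_pos: [0.4076, -0.3208, 0.2509]
tcp_rot: [-0.0, 0.996, -0.088, -0.0]
ft_force: [0.4, 0.2, 0.0]
gripper_width: 0.996
gripper_force: 0.0
```

```bash
python3 - <<'E'
from h import *
F,K,T=cam("wrist"); o=ctrl.get_obs(); print(o["tool_pos"],yaw())
print("blue on top",tape(F,K,T,.126,(.448,-.327)))
S=cam("scene");D=cam("side")
def redc(C,box):
    F=C[0]; h=cv2.cvtColor(F,cv2.COLOR_RGB2HSV); m=(((h[:,:,0]<6)|(h[:,:,0]>174))&(h[:,:,1]>190)&(h[:,:,2]>60)).astype(np.uint8)
    x0,y0,x1,y1=box; ys,xs=np.nonzero(m[y0:y1,x0:x1]); xs+=x0; ys+=y0
    t=ys.min();b=ys.max(); return (xs[ys<=t+1].mean(),t),(xs[ys>=b-1].mean(),b),len(xs)
a=redc(S,(330,185,360,225)); b=redc(D,(290,160,315,195)); print(a,b)
for i in(0,1): 
    t,e=tri((a[i],*S[1:]),(b[i],*D[1:])); print(t.round(4),e.round(4))
a=cv2.resize(D[0][140:220,230:390],None,fx=5,fy=5,interpolation=2)
cv2.imwrite("pics/s2.png",a[:,:,::-1])
E
```

```text
[ 0.40765094 -0.32072568  0.25072563] -10.144591217927209
blue on top (array([ 447., -329.]), array([11.4, 82.9]), -10.1)
((np.float64(344.5), np.int64(197)), (np.float64(342.8), np.int64(212)), 49) ((np.float64(301.7142857142857), np.int64(169)), (np.float64(301.7142857142857), np.int64(186)), 68)
[ 0.608  -0.0629  0.216 ] 0.0017
[ 0.6082 -0.0621  0.1431] 0.0
```

View pics/s2.png

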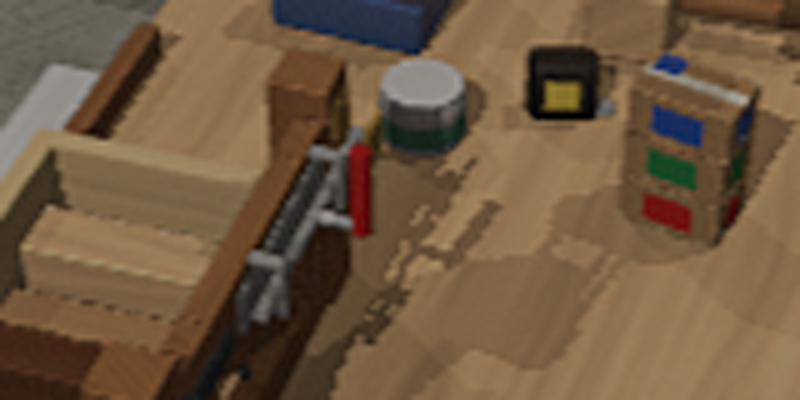

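The column is square, with blue on green on red. The red handle spans crop (360,145) to (362,235), giving an axis at (0.608,-0.0625) from z 0.144 to 0.216, which matches the given sizes. Next I'll look at the gate from above for the pen's yaw.

```bash
python3 - <<'E'
from h import *
print(tool([.54,-.03,.30]))
E
```

```text
[  79.02883564 -309.49716212  -49.29557739]
```

Request:
jog_arm --pt "0 -50 -49 0 87" --pt "20 -100 -49 0 87" --pt "40 -150 -49 -5 87" --pt "60 -200 -49 -10 87" --pt "79 -250 -49 -10 87" --pt "79 -300 -49 -10 87" --pt "79 -309 -49 -10 87" --pt "79 -309 -49 -10 87" --pt "79 -309 -49 -10 87" --pt "79 -309 -49 -10 87"

```text
time_s: 13.35
tool_pos: [0.5394, -0.031, 0.3003]
tcp_rot: [0.0, 1.0, -0.002, -0.0]
ft_force: [0.1, -0.2, 0.6]
gripper_width: 1.002
gripper_force: 0.0
```

```bash
python3 - <<'E'
from h import *
F,K,T=cam("wrist"); cv2.imwrite("pics/w3.png",F[:,:,::-1]); o=ctrl.get_obs(); print(o["tool_pos"],yaw(),o["joint_velocities"].round(3))
np.savez("w3.npz",F=F,K=K,T=T); print(proj([.608,-.0625,.216],K,T))
E
```

```text
[ 0.53927091 -0.03134144  0.30043108] -0.22951161616946153 [-0.009 -0.008  0.001  0.001  0.001 -0.001]
[366.2464171  113.01917046]
```

View pics/w3.png

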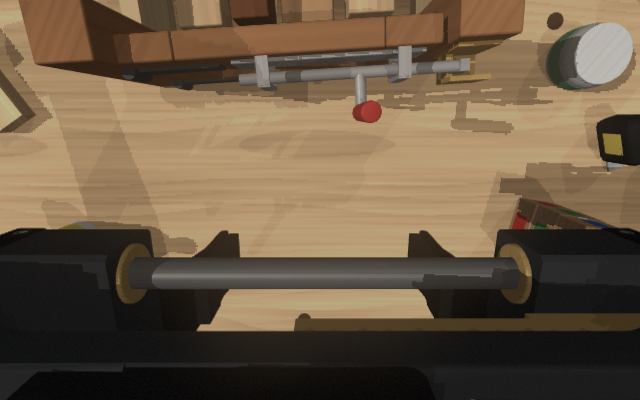

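The handle top is at (368,111), as predicted. The bolt axis runs from about (242,79) to (465,65), and the gate's front top edge from about (175,60) to (443,38).

```bash
python3 - <<'E'
from h import *
d=np.load("w3.npz");K,T=d["K"],d["T"]
for z,a,b in((.15,(242,79),(465,65)),(.18,(175,60),(443,38))):
    A,B=onz(a,K,T,z),onz(b,K,T,z); v=A-B; print(A.round(4),B.round(4),np.degrees(np.arctan2(-v[0],v[1])).round(2))
h=onz((367.5,111.5),K,T,.216); print(h.round(4)); print(tool([h[0],h[1],.178]))
E
```

```text
[0.6373 0.0387 0.15  ] [ 0.6483 -0.1552  0.15  ] 3.23
[0.6485 0.0833 0.18  ] [ 0.6637 -0.1244  0.18  ] 4.19
[ 0.609  -0.0634  0.216 ]
[ 69.93976788  31.70133227 122.41152026]
```

Request:
jog_arm --pt "50 22 0 -4 87" --pt "70 32 0 -4 87" --pt "70 32 40 -4 87" --pt "70 32 80 -4 87" --pt "70 32 110 -4 87" --pt "70 32 122 -4 87" --pt "70 32 122 -4 87" --pt "70 32 122 -4 87" --pt "70 32 122 -4 87"

```text
time_s: 14.3
tool_pos: [0.6107, -0.0628, 0.1809]
tcp_rot: [0.0, 0.999, 0.034, 0.002]
ft_force: [0.1, 0.2, 0.8]
gripper_width: 0.999
gripper_force: 0.0
```

```bash
python3 - <<'E'
from h import *
o=ctrl.get_obs(); print(o["tool_pos"],yaw(),o["joint_velocities"].round(3)); print(tool([.609,-.0634,.178]))
E
```

```text
[ 0.61068082 -0.06281176  0.18092348] 3.8447383455596507 [ 0.001 -0.001 -0.006 -0.005  0.001  0.001]
[-1.72924978  0.4736269   2.91603489]
```

Request:
jog_arm --pt "-1 0 3 0 87" --pt "-1 0 3 0 0" --pt "-1 0 3 0 0" --pt "-1 0 3 0 0" --pt "-1 0 3 0 0" --pt "-1 0 3 0 0" --pt "-1 0 3 0 0" --pt "-1 0 3 0 0" --pt "-1 0 3 0 0"

```text
time_s: 15.2
tool_pos: [0.6084, -0.0627, 0.1755]
tcp_rot: [0.0, 0.999, 0.034, -0.0]
ft_force: [-0.2, 0.3, 0.9]
gripper_width: 0.353
gripper_force: 0.0
```

Request:
jog_arm --pt "0 0 0 0 0" --pt "0 0 0 0 0" --pt "0 0 0 0 0" --pt "0 0 0 0 0"

```text
time_s: 15.6
tool_pos: [0.6084, -0.0629, 0.1755]
tcp_rot: [0.0, 0.999, 0.034, -0.0]
ft_force: [0.4, -1.8, 0.2]
gripper_width: 0.177
gripper_force: 30.0
```

Request:
jog_arm --pt "0 0 -4 0 0" --pt "0 0 -8 0 0" --pt "0 0 -11 0 0" --pt "0 0 -13 0 0" --pt "0 0 -13 0 0" --pt "0 0 -13 0 0" --pt "0 0 -13 0 0"

```text
time_s: 16.3
tool_pos: [0.6083, -0.0627, 0.1885]
tcp_rot: [-0.0, 0.999, 0.034, -0.0]
ft_force: [1.8, -1.4, -2.2]
gripper_width: 0.174
gripper_force: 30.0
```

Lifted 13 mm at about 3 N. Draw back.

Request:
jog_arm --pt "0 -6 0 0 0" --pt "0 -12 0 0 0" --pt "0 -18 0 0 0" --pt "0 -24 0 0 0" --pt "0 -30 0 0 0" --pt "0 -35 0 0 0" --pt "0 -38 0 0 0" --pt "0 -38 0 0 0" --pt "0 -38 0 0 0" --pt "0 -38 0 0 0"

```text
time_s: 17.3
tool_pos: [0.6061, -0.0247, 0.1886]
tcp_rot: [-0.0, 0.999, 0.034, 0.0]
ft_force: [1.1, -1.0, -1.0]
gripper_width: 0.175
gripper_force: 30.0
```

```bash
python3 - <<'E'
from h import *
o=ctrl.get_obs(); p=o["tool_pos"]; print(p,yaw(),o["ft_force"],o["gripper_width"])
g0=np.array([.6084,-.0628]); a=np.radians(3.6); P=np.array([[np.cos(a),-np.sin(a)],[np.sin(a),np.cos(a)]])
H=g0-P@[-.055,-.2]; r=P.T@(p[:2]-H); print("hinge",H.round(4),"grip in pen",r.round(4))
for th in range(5,35,5):
    t=np.radians(th); q=H+P@np.array([np.cos(t)*r[0]+np.sin(t)*r[1],-np.sin(t)*r[0]+np.cos(t)*r[1]]); print(th,q.round(4),tool([*q,p[2]]).round(1))
E
```

```text
[ 0.60605159 -0.02467123  0.18862085] 3.8401711060654127 [ 1.11430544 -1.02725173 -0.95809405] 0.1752634873543013
hinge [0.6507 0.1403] grip in pen [-0.0549 -0.1618]
5 [ 0.5918 -0.0201] [-13.9  -5.5  -0. ]
10 [ 0.5781 -0.0144] [-27.2 -12.1  -0. ]
15 [ 0.5649 -0.0075] [-39.9 -19.9  -0. ]
20 [0.5523 0.0006] [-51.9 -28.8  -0. ]
25 [0.5405 0.0097] [-63.1 -38.6  -0. ]
30 [0.5296 0.0198] [-73.3 -49.5  -0. ]
```

Request:
jog_arm --pt "-7 -3 0 2.5 0" --pt "-14 -5.5 0 5 0" --pt "-20.5 -9 0 7.5 0" --pt "-27 -12 0 10 0" --pt "-27 -12 0 10 0" --pt "-27 -12 0 10 0"

```text
time_s: 17.9
tool_pos: [0.5792, -0.0142, 0.1891]
tcp_rot: [-0.0, 0.999, -0.053, 0.001]
ft_force: [4.2, 1.3, -2.3]
gripper_width: 0.177
gripper_force: 30.0
```

Request:
jog_arm --pt "-7 -3 0 2.5 0" --pt "-14 -5.5 0 5 0" --pt "-20.5 -9 0 7.5 0" --pt "-27 -12 0 10 0" --pt "-33.5 -16 0 12.5 0" --pt "-40 -20 0 15 0" --pt "-46 -24.5 0 17.5 0" --pt "-52 -29 0 20 0" --pt "-52 -29 0 20 0" --pt "-52 -29 0 20 0" --pt "-52 -29 0 20 0" --pt "-52 -29 0 20 0"

```text
time_s: 19.1
tool_pos: [0.5312, 0.0194, 0.1892]
tcp_rot: [-0.0, 0.974, -0.226, 0.001]
ft_force: [5.6, -1.5, -2.0]
gripper_width: 0.175
gripper_force: 30.0
```

```bash
python3 - <<'E'
from h import *
o=ctrl.get_obs(); p=o["tool_pos"]; print(p,yaw(),o["ft_force"],o["gripper_width"],o["joint_velocities"].round(3))
H=np.array([.6507,.1403]); v=p[:2]-H; print(np.hypot(*v), np.hypot(.0549,.1618), (np.degrees(np.arctan2(-.1618,-.0549))+3.6-np.degrees(np.arctan2(v[1],v[0]))))
D=cam("side");S=cam("scene")
a=cv2.resize(D[0][130:270,200:400],(400,280),interpolation=2);b=cv2.resize(S[0][145:285,220:420],(400,280),interpolation=2)
cv2.imwrite("pics/f.png",np.clip(1.3*np.hstack([a,b]),0,255).astype(np.uint8)[:,:,::-1])
E
```

```text
[0.53120852 0.01941031 0.18916344] -26.07756889643192 [ 5.57747893 -1.49579415 -1.96515134] 0.1747238208741038 [-0.001 -0.001  0.     0.     0.002 -0.002]
0.16997802627614597 0.1708603230712151 29.52426027953804
```

View pics/f.png

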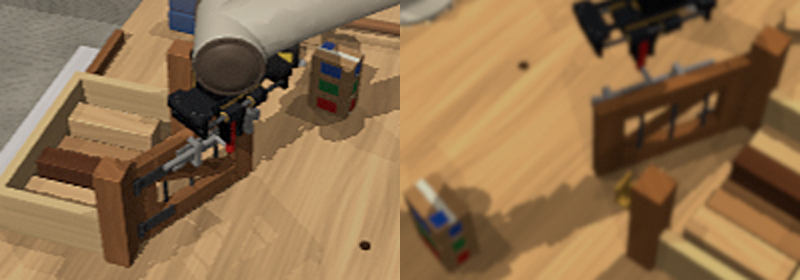

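The picture shows the gate open at about 30° (29.5° computed), the red handle still in the fingers at (232,135) on the left half, and the column standing.

```bash
python3 -c "
from h import *
print(ctrl.sign_off())"
```

```text
the job is handed in; nothing more can be done
None
```

The job is handed in: the column stands blue on green on red, square to about 2 mm, the bolt is drawn back about 38 mm, and the gate is held open at about 29.5° with the handle still gripped, at about 19 s of the 64 s allowed.

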